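# Load a culture dish into the corner pocket of the dish reader and shut its gate

## Robot

A 6-joint arm with a two-finger parallel gripper is mounted at the origin on a cart in front of the work surface, level with it; the furniture and walls round the work are solid. World frame = base frame: x ahead of the robot, y to its left, z up, the work surface at z = 0. Lengths are in m, angles in degrees, forces in N, time in s.
With the tool pointing down it reaches from about 0.325 to 0.9 m from the base axis. Payload 6.1 kg.
Tool frame: the origin (TCP) lies midway between the tips of the shut fingers; the grasp point (between the pads) lies 19 mm behind it; z points along the fingers, y is the line along which they close (so a half turn about z gives the same grasp; the last joint's range is limited). The gripper opens to 85 mm and grips with 20 to 120 N. Pads are 22 mm wide; open, the fingers measure 114 mm over their backs; the gripper's body (76 mm by 85 mm) begins 54 mm behind the grasp point. The pads swing forward as they close: fully open they stand 13 mm farther back than shut.
Start: joints at [-83.772, 12.628, 87.462, -0, 79.91, -7.225], TCP at [0.145, -0.608, 0.231] pointing down, gripper open.
Joint ranges: [-170.65, 170.65], [-52.31, 119.04], [5.05, 147.46], [-71.25, 251.25], [11.57, 151.72], [-153.62, 153.62]. Speed limits (degrees/s): [147.25, 147.25, 172.46, 180, 180, 180].

## Interface

Orientations are given as a 3x3 rotation matrix whose columns are the frame's x, y, z axes.
In Python, from cell import * gives the robot as it stands.
- The arm moves only by the tool apply_moves, never from a script. Its argument "series" is text: rows parted by semicolons, each of 4 numbers parted by spaces: the shift along the tool's x, y, z each as a share of 4 cm, from -1 to 1, then the turn about the tool's z as a share of 0.12 rad, from -1 to 1. A call has 1 to 12 rows; each row shifts and turns the commanded pose from where the row before left it, along the tool's axes as they then stand; what a row does not reach is not made up. A row lasts 1/10 s, in which the tool goes at most 50 mm and 8.59 degrees, less where a joint would pass 70% of its speed; a pose out of reach is approached as far as the arm can. A call with a number of a shift or a turn outside -1 to 1 is refused whole. A call with a gripper value outside its range is refused whole. "jaw" is the closure, from -1 (fully open) to 1 (shut), so that 0 is half open, set as the call begins (left out, the last holds). The fingers move at their own pace and stop on an object; "force" is the grip in N (left out, the last holds). Time passes only in rows, so rows that do not move let the fingers close. It gives the time, the measured TCP pose, the force, the opening and the grip force at its end, in the units of the state.
- get_obs(): the state, without advancing time (a new reading comes with each control period).
- camera(name): name is "scene" or "top"; returns a dict with "frame" (480x640x3 uint8, red, green, blue), "K" (3x3 intrinsics, pixels), "k1" (the pictures are not rectified: a ray, as slopes to the right and down, at radius r is drawn at 1 + k1 r^2 times it, then the intrinsics apply), "R" (3x3) and "t" (3): a world point X has camera coordinates R X + t. Camera axes: x right, y down, z forward; pixel columns grow to the right and rows downward; lengths in m; the calibration is good to about 2 mm. A picture is of the moment at which its call begins. There is no depth.
- close_job(): hands the job in; it is judged then, once.
The state is a dict: "time_s": time; "joint_positions": joint angles; "joint_velocities": joint speeds; "tau": joint torques, N m; "eef_pos": TCP position; "eef_rot": TCP orientation; "contact_force": force on the tool from outside, world axes, zero at the start; "wrist_torque": the same for the moment, N m; "gripper_width": finger opening in m; "grasp_force": force on a finger pad.
Only numpy, scipy, OpenCV 4.12 (cv2) and the standard library are available. Lean on these libraries where they do the work, as an engineer would, in place of code of your own. Each camera call takes 0.05 s, during which the arm holds its last target. There are 200 camera calls.

## Task

Load the reader with the dish that lies loose on its deck, without ever lifting the dish or taking it between the fingers: with the fingertips or the outside of the fingers, gently push it back until it touches the long rail, then drag it along the rail to the left, fully home into the corner pocket over the reading window. Then push the gate's knob round so that the gate swings fully shut behind the dish, and leave the other things on the bench where they are.

Things in the scene. Friction and masses are not known exactly. Their poses are not given: they have to be found in the camera images.
- reader: low flat dish reader fixed on the bench: white case, dark grey deck on top, 200 mm deep (x) by 300 mm wide (y), the deck 30 mm above the bench. Origin: centre of its underside, on the bench; x points away from the robot at yaw 0, y to the left, z up. The x and y given for the other things are in this frame
- rail (a point): top edge of the rail's front face at mid-length (x = +78, y = -2 mm). Straight aluminium rail along the back of the deck, 10 mm high and 10 mm thick, front face at x = +78 mm, from y = -143 to +139 mm
- dish_home (a point): where the centre of the dish's underside lies when it is home in the corner, touching rail and end stop (x = +47.5, y = +99.5 mm, on the deck), over a dark round reading window 43 mm across. The end stop stands square to the rail at its left end, 10 mm high, inner face at y = +130 mm
- pocket_mouth (a point): middle of the corner pocket's mouth, on the deck (x = +46, y = +85 mm). The pocket is open to the right, between the rail and a lip of the same height, 10 mm, that faces it: lip's inner face x = +14.5 mm, y = +90 to +130 mm, flared outward at its right end as far as y = +79 mm. The pocket is 63.5 mm wide for the 61 mm dish
- dish: round lidded petri dish on the deck, clear with cream medium, 61 mm across, 15 mm tall, 20 to 45 g, slides freely; it starts on the deck's right half, 30 mm or more short of the rail. Fingers meet its side 29 mm from its centre. Thin: over 35 N from the fingers breaks it. Origin: centre of its underside; yaw means nothing. Against the rail its centre is at x = +47.5 mm
- gate (a joint): gate angle in rad. 0 = fully shut, at a stop: the arm points along the reader's +x across the pocket's mouth, 1.5 mm clear of the home dish. It opens clockwise seen from above: at angle a the arm points along (cos a, -sin a) in reader x, y. Starts at 1.9 to 2.5, pointing right and towards the robot. Light friction, 0.7 N at the knob, keeps it where it is left
- gate_pivot (a point): top of the gate's upright pivot axis, fixed on the deck in front of the pocket's mouth (x = -12, y = +63.5 mm), 10 mm above the deck. The gate's steel arm is 8 mm wide, lies 2 to 10 mm above the deck and reaches 70 mm from the pivot axis
- gate_knob (a point): middle of the black upright round knob on the gate's arm, 60 mm from the pivot axis; the knob is 14 mm across and stands from 10 to 30 mm above the deck (this point: 20 mm above it)
- spare_dish: the second round lidded dish, 61 mm across and 15 mm tall, lying on the bench in front of the reader; a bystander. Origin: centre of its underside
- stopper: black rubber stopper, 27 mm across, 24 mm tall, on the bench in front of the reader; a bystander. Origin: centre of its underside
- vial: small glass vial, 23 mm across, 62 mm tall, standing on the bench in front of the reader's left end; a bystander. Origin: centre of its underside
- forceps: steel forceps, 125 mm long, 8 mm high, lying on the bench behind the reader; a bystander. Origin: underside, mid-length
- timer: white lab timer, 66 x 66 x 20 mm, on the bench at the right; a bystander. Origin: centre of its underside
Not all that is in view belongs to the job. What is shaped like the dish but green is not meant.

How it is judged (in metres and radians):
On the way, in this order (a step that is already met when the one before it is completed fails the run):
1. the dish rests against the rail, still right of the pocket (x of dish in the frame of reader above 0.0445 m and y of dish in the frame of reader below 0.05 m and z of dish in the frame of reader below 0.033 m), for 0.2 s.
2. the dish is home in the corner pocket while the gate is still open (horizontal distance between dish and dish_home below 0.004 m and z of dish in the frame of reader below 0.033 m and value of joint gate above 0.6 rad), for 0.2 s.
At the end, for the whole second after the job is handed in: The dish lies flat and still on the deck within 4 mm of its home in the corner, and the gate is shut behind it to within 0.07 rad of its stop (horizontal distance between dish and dish_home below 0.004 m and z of dish in the frame of reader below 0.033 m and value of joint gate below 0.07 rad and linear speed of dish below 0.01 m/s); the robot touches nothing.
It fails at once if the dish is lifted (5 mm off the deck) or tipped (z of dish in the frame of reader above 0.035 m or angle between dish's own z axis and vertical above 0.2 rad).
It fails at once if the dish is pressed by the fingers with more than 35 N (contact force between the fingers and dish above 35 N).
It fails at once if the dish is taken between the fingers (the grasp point comes down over the dish's middle to its own height) (horizontal distance between the grasp point and dish below 0.02 m and z of the grasp point in the frame of reader below 0.054 m).
It fails at once if another thing on the bench is moved by more than 15 mm (distance of any of spare_dish, stopper, vial, forceps, timer from where it was at the start of the episode above 0.015 m).
It also fails if it takes over 64 s, if anything falls off the work surface, if the arm or the gripper's body presses on something with over 40 N, if the wrist force passes 120 N, or if a joint passes its speed limit or range.

## Working session

There is one attempt and no reset: what is moved stays moved. The work goes in short steps, Python scripts to look and compute and a tool call to move; the robot and the scene stay as the last step left them, time stands still between calls to the robot, and variables do not carry over. Pictures are saved under pics/ and viewed, at most 10 in all, crops included, and the job is handed in when it is done.

Besides the shell and the picture viewer there is one more tool, called after "Request:" by a JSON object that holds its "fn" and its "kwargs", one argument or row to a line. apply_moves: Moves the arm, as the interface text tells. Its arguments: {"type":"object","properties":{"series":{"type":"string"},"jaw":{"type":"number"},"force":{"type":"number"}},"required":["series"]}

```bash
mkdir -p pics
cat > h.py <<'E'
from cell import *
import numpy as np, cv2
def snap(n,f):
    c=camera(n); cv2.imwrite('pics/'+f,c['frame'][:,:,::-1]); np.savez('pics/'+f+'.npz',**c); return c
def load(f): return dict(np.load('pics/'+f+'.npz'))
def ray(c,px,z):
    K,k1=c['K'],float(c['k1']); d=cv2.undistortPoints(np.array([[px]],float),K,np.array([k1,0,0,0,0.]))[0,0]
    R,t=c['R'],c['t']; o=-R.T@t; v=R.T@np.array([d[0],d[1],1]); return o+v*(z-o[2])/v[2]
def proj(c,X):
    return cv2.projectPoints(np.array([X],float),cv2.Rodrigues(c['R'])[0],c['t'],c['K'],np.array([float(c['k1']),0,0,0,0]))[0][0,0]
E
python3 - <<'E'
from h import *
for n in('scene','top'):
    c=snap(n,n+'0.png'); print(n,c['K'],c['k1'],-c['R'].T@c['t'],c['R'][2])
print(get_obs())
E
```

```text
scene [[592.1838427    0.         323.10480013]
 [  0.         592.1838427  245.06487286]
 [  0.           0.           1.        ]] -0.10625377155337444 [-0.27281221  0.65539937  0.54169211] [ 0.6919099  -0.60470836 -0.39444706]
top [[569.57545089   0.         316.57066387]
 [  0.         569.57545089 231.45902635]
 [  0.           0.           1.        ]] -0.16787195611562009 [ 0.46174027 -0.08591592  1.36394356] [ 0.077375    0.00253229 -0.99699885]
{'time_s': 0.1, 'joint_positions': array([-8.37729928e+01,  1.26700774e+01,  8.75187775e+01,  5.74749085e-04,
        7.99085247e+01, -7.22438957e+00]), 'joint_velocities': array([ 0.03707247, -0.11037173, -0.08139753, -0.03607784,  0.02502395,
        0.11897452]), 'tau': array([ 1.01512433e-03, -4.98244143e+01, -3.90547156e+01, -1.41004034e-04,
        5.65882452e-03,  6.25866377e-06]), 'eef_pos': array([ 0.14533598, -0.60732402,  0.23031959]), 'eef_rot': array([[ 9.72568029e-01,  2.32618567e-01, -1.74533768e-04],
       [ 2.32618525e-01, -9.72566586e-01,  1.69063840e-03],
       [ 2.23528169e-04, -1.68486064e-03, -9.99998556e-01]]), 'contact_force': array([ 0.20136499, -0.15523716,  0.49659897]), 'wrist_torque': array([-0.02559909, -0.03443624, -0.01568712]), 'grasp_force': 0.0, 'gripper_width': 0.0855649591157176}
```

View pics/top0.png

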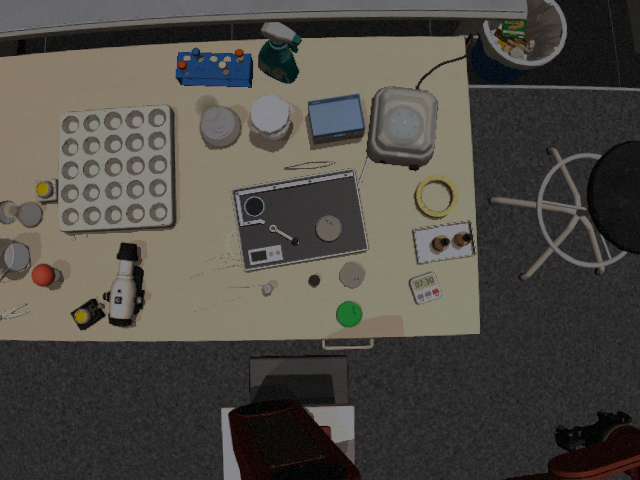

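View pics/scene0.png

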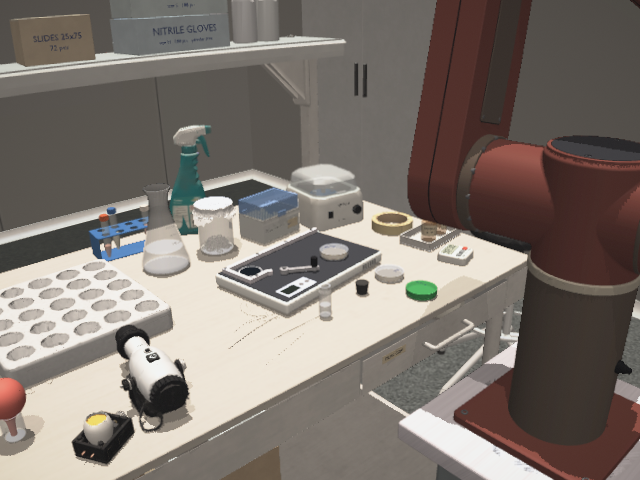

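Run:
```python
from h import *
c=load('top0.png'); f=c['frame']; 
crop=f[160:290,220:380]; cv2.imwrite('pics/crop.png',cv2.resize(crop,None,fx=5,fy=4.6,interpolation=cv2.INTER_CUBIC)[:,:,::-1])
# deck: dark, minAreaRect of largest component (closed)
g=f.max(2); m=np.zeros(g.shape,np.uint8); m[160:290,225:380]=(g[160:290,225:380]<110)
m=cv2.morphologyEx(m,cv2.MORPH_OPEN,np.ones((2,2)))
cs=cv2.findContours(m,cv2.RETR_EXTERNAL,cv2.CHAIN_APPROX_NONE)[0]; k=max(cs,key=cv2.contourArea)
W=np.array([ray(c,p[0].astype(float),.03)[:2] for p in cv2.convexHull(k)],np.float32)
r=cv2.minAreaRect(W); print(r, cv2.boxPoints(r)); 
for px,z,n in [((329,228),.0375,'dish'),((254,206),.03,'win'),((272,229),.04,'pivot'),((295,241),.06,'knob'),((351,275),.015,'spare'),((314,281),.024,'stop'),((267,289),.06,'vial')]: print(n,ray(c,px,z))
```

```text
((0.5940755605697632, -0.04338185489177704), (0.19170734286308289, 0.29172199964523315), 8.459217071533203) [[ 0.47780773  0.08679171]
 [ 0.5207217  -0.20175661]
 [ 0.71034336 -0.17355542]
 [ 0.66742945  0.1149929 ]]
dish [ 0.57212439 -0.11176859  0.0375    ]
win [0.62899603 0.06398966 0.03      ]
pivot [0.57262716 0.02138185 0.04      ]
knob [ 0.54211834 -0.03263288  0.06      ]
spare [ 0.46132734 -0.1615547   0.015     ]
stop [ 0.44928498 -0.07385392  0.024     ]
vial [0.43362563 0.03366    0.06      ]
```

View pics/crop.png

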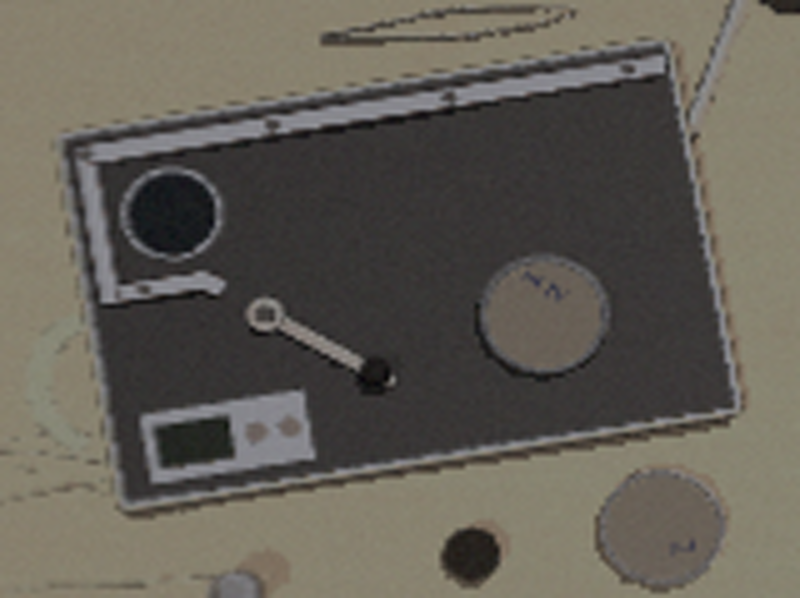

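The top view shows the dish at about (329,228), knob (295,241), pivot (273,228) and window (254,206). The reader is at (0.594, -0.043) with yaw 8.5°. The dish is at reader (-32,-65) and the gate angle is about 2.26. The window and pivot agree with the model to within 3 mm.

Request:
{"fn": "apply_moves", "kwargs": {
  "series": "0 0 0 0.726; 0.55 -0.53 0 0; 0.55 -0.53 0 0; 0.55 -0.53 0 0; 0.55 -0.53 0 0; 0.55 -0.53 0 0; 0.55 -0.53 0 0; 0.55 -0.53 0 0; 0.55 -0.53 0 0; 0.55 -0.53 0 0; 0.55 -0.53 0 0; 0.55 -0.53 0 0",
  "jaw": 1,
  "force": 20
}}

```text
time_s: 1.3
eef_pos: [0.3509, -0.3403, 0.2309]
eef_rot: [[0.989, 0.147, -0.0], [0.147, -0.989, 0.001], [-0.0, -0.001, -1.0]]
contact_force: [0.8, 0.0, 0.2]
gripper_width: -0.0001
grasp_force: 0.0
```

Request:
{"fn": "apply_moves", "kwargs": {
  "series": "0.55 -0.53 0 0; 0.55 -0.53 0 0; 0.55 -0.53 0 0; 0.55 -0.53 0 0; 0.55 -0.53 0 0; 0.55 -0.53 0 0; 0.55 -0.53 0 0; 0.55 -0.53 0 0; 0 0 0 0; 0 0 0 0"
}}

```text
time_s: 2.3
eef_pos: [0.4994, -0.1474, 0.2308]
eef_rot: [[0.989, 0.149, -0.001], [0.149, -0.989, 0.0], [-0.001, -0.0, -1.0]]
contact_force: [-0.7, -0.3, 0.3]
gripper_width: 0.0001
grasp_force: 0.0
```

Request:
{"fn": "apply_moves", "kwargs": {
  "series": "0.6 -0.6 0 0; 0 0 1 0; 0 0 1 0; 0 0 1 0; 0 0 1 0; 0 0 0.35 0; 0 0 0 0; 0 0 0 0"
}}

```text
time_s: 3.1
eef_pos: [0.5207, -0.1216, 0.0588]
eef_rot: [[0.989, 0.146, 0.002], [0.146, -0.989, -0.001], [0.002, 0.001, -1.0]]
contact_force: [0.2, -0.9, 0.5]
gripper_width: 0.0006
grasp_force: 0.0
```

Run:
```python
from h import *
c=snap('scene','s1.png'); c2=snap('top','t1.png'); print(get_obs()['eef_pos'],get_obs()['contact_force'])
a=cv2.resize(c['frame'][200:320,200:400],(800,480),interpolation=cv2.INTER_CUBIC)
cv2.imwrite('pics/s1c.png',a[:,:,::-1])
```

```text
[ 0.5216562  -0.12171178  0.05988172] [-0.42414913 -0.27900978 -0.64013608]
```

View pics/s1c.png

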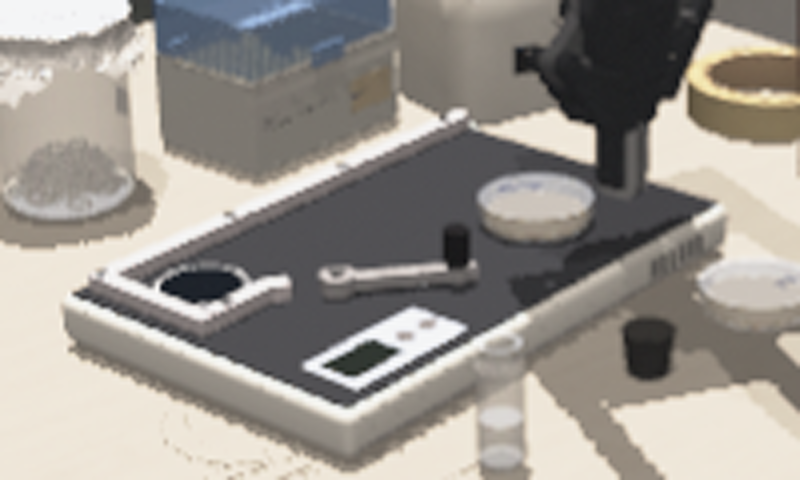

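Request:
{"fn": "apply_moves", "kwargs": {
  "series": "0 0 0.4 0; 0 0 0.17 0; 0 0 0 0; 0 0 0 0; 0.2 0 0 0; 0.15 0 0 0; 0.15 0 0 0; 0.15 0 0 0; 0 0 0 0; 0 0 0 0"
}}

```text
time_s: 4.2
eef_pos: [0.5455, -0.1167, 0.0343]
eef_rot: [[0.989, 0.147, -0.0], [0.147, -0.989, 0.0], [-0.0, -0.0, -1.0]]
contact_force: [-0.2, -1.2, -0.6]
gripper_width: 0.0001
grasp_force: 0.0
```

```bash
cat >> h.py <<'E'
def dish(c,sc=1):
    f=c['frame'].astype(int); m=np.zeros(f.shape[:2],np.uint8)
    r=f[:,:,0]-f[:,:,2]; m[165:265,235:370]=((r>18)&(f.max(2)>90))[165:265,235:370]
    q=np.array([proj(c,np.array([.594+x*.989-y*.147,-.043+x*.147+y*.989,.03])) for x,y in [(-.095,-.145),(-.095,.145),(.1,.145),(.1,-.145)]],np.int32)
    k=np.zeros_like(m); cv2.fillPoly(k,[q],1); m&=k
    cs=cv2.findContours(m,cv2.RETR_EXTERNAL,cv2.CHAIN_APPROX_NONE)[0]
    if not cs: return None
    b=max(cs,key=cv2.contourArea); (p,rad)=cv2.minEnclosingCircle(b); X=ray(c,p,.045); return rf(X),p,rad,cv2.contourArea(b)
def rf(X):
    d=X[:2]-np.array([.594,-.0425]); return np.round(1000*np.array([.989*d[0]+.147*d[1],-.147*d[0]+.989*d[1]]),1)
E
python3 - <<'E'
from h import *
print(dish(load('top0.png'))); c=snap('top','t2.png'); print(dish(c)); o=get_obs(); print(rf(o['eef_pos']),o['eef_pos'][2],o['contact_force'])
E
```

```text
(array([-44.3, -72.4]), (333.0, 232.5), 4.609872341156006, 6.5)
(array([-28.7, -84.6]), (337.0, 225.0), 23.19492530822754, 410.0)
[-59.  -66.2] 0.03428067266231062 [-0.28606686 -0.1315168  -0.71212765]
```

Request:
{"fn": "apply_moves", "kwargs": {
  "series": "0.15 0 -0.04 0; 0.15 0 0 0; 0.15 0 0 0; 0.15 0 0 0; 0.15 0 0 0; 0.15 0 0 0; 0.1 0 0 0; 0.1 0 0 0; 0 0 0 0; 0 0 0 0"
}}

```text
time_s: 5.25
eef_pos: [0.589, -0.1103, 0.036]
eef_rot: [[0.989, 0.147, -0.0], [0.147, -0.989, 0.0], [-0.0, -0.0, -1.0]]
contact_force: [0.3, -0.2, 1.1]
gripper_width: -0.0002
grasp_force: 0.0
```

Run:
```python
from h import *
c=snap('scene','s3.png'); t=snap('top','t3.png'); o=get_obs(); print(rf(o['eef_pos']),o['eef_pos'][2],o['contact_force'])
a=cv2.resize(c['frame'][200:320,200:400],(800,480),interpolation=cv2.INTER_CUBIC)
b=cv2.resize(t['frame'][160:290,225:380],(150,120))
cv2.imwrite('pics/s3c.png',a[:,:,::-1])
```

```text
[-15.1 -66.3] 0.03598640040896196 [-0.50902247 -0.3948881   0.09195294]
```

View pics/s3c.png

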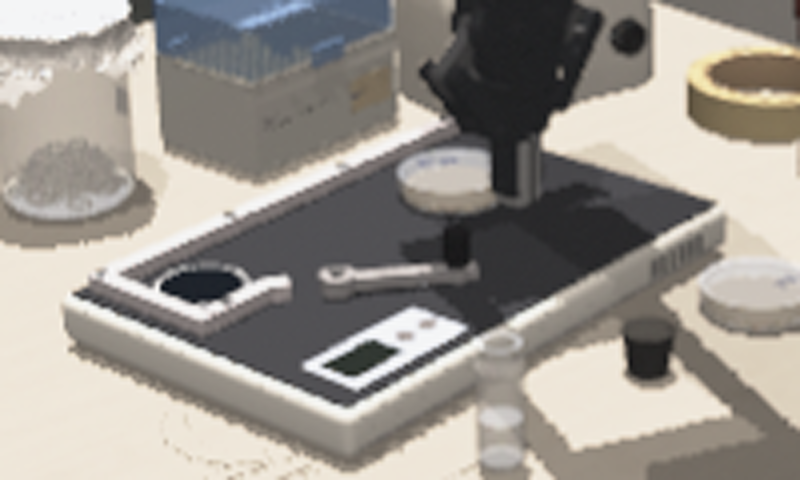

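The dish is being pushed cleanly toward the rail. Its lid runs from about x=396 to beyond 490 in the crop, and the finger is at (515,190).

Request:
{"fn": "apply_moves", "kwargs": {
  "series": "0.1 0 0 0; 0.1 0 0 0; 0.1 0 0 0; 0.1 0 0 0; 0.05 0 0 0; 0.03 0 0 0; 0 0 0 0; 0 0 0 0"
}}

```text
time_s: 6.15
eef_pos: [0.6079, -0.1075, 0.036]
eef_rot: [[0.989, 0.147, -0.0], [0.147, -0.989, 0.0], [-0.0, -0.0, -1.0]]
contact_force: [-0.6, 0.9, -0.8]
gripper_width: 0.0001
grasp_force: 0.0
```

Run:
```python
from h import *
c=load('s3.png'); print(rf(ray(c,(200+454/4,200+170/4),.045)))
c=snap('scene','s4.png'); o=get_obs(); print(rf(o['eef_pos']),o['eef_pos'][2],o['contact_force'])
a=cv2.resize(c['frame'][200:270,270:370],(800,560),interpolation=cv2.INTER_CUBIC)
cv2.imwrite('pics/s4c.png',a[:,:,::-1])
```

```text
[ 20.4 -61.6]
[  4.2 -66.3] 0.03605521765473908 [-0.18231539 -0.05751516 -0.27138702]
```

View pics/s4c.png

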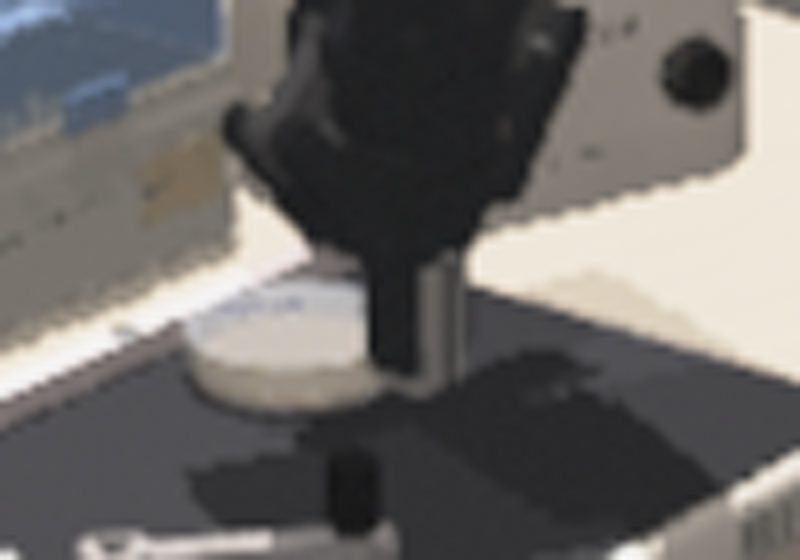

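Request:
{"fn": "apply_moves", "kwargs": {
  "series": "0.025 0 0 0; 0.025 0 0 0; 0.025 0 0 0; 0 0 0 0; 0 0 0 0"
}}

```text
time_s: 6.7
eef_pos: [0.6111, -0.1071, 0.0361]
eef_rot: [[0.989, 0.147, 0.0], [0.147, -0.989, -0.0], [0.0, 0.0, -1.0]]
contact_force: [0.3, -0.1, 0.5]
gripper_width: -0.0
grasp_force: 0.0
```

Request:
{"fn": "apply_moves", "kwargs": {
  "series": "0.025 0 0 0; 0.025 0 0 0; 0 0 0 0; 0 0 0 0"
}}

```text
time_s: 7.1
eef_pos: [0.613, -0.1068, 0.0361]
eef_rot: [[0.989, 0.147, 0.0], [0.147, -0.989, 0.0], [0.0, 0.0, -1.0]]
contact_force: [-0.1, 0.4, -0.7]
gripper_width: -0.0001
grasp_force: 0.0
```

Request:
{"fn": "apply_moves", "kwargs": {
  "series": "0.025 0 0 0; 0.02 0 0 0; 0 0 0 0; 0 0 0 0"
}}

```text
time_s: 7.5
eef_pos: [0.6143, -0.1066, 0.036]
eef_rot: [[0.989, 0.147, -0.001], [0.147, -0.989, 0.0], [-0.001, -0.0, -1.0]]
contact_force: [-3.6, -0.1, 1.6]
gripper_width: 0.0
grasp_force: 1.6
```

Request:
{"fn": "apply_moves", "kwargs": {
  "series": "0.015 0 0 0; 0 0 0 0; 0 0 0 0; 0 0 0 0"
}}

```text
time_s: 7.9
eef_pos: [0.6144, -0.1065, 0.0359]
eef_rot: [[0.989, 0.147, -0.002], [0.147, -0.989, 0.0], [-0.002, -0.0, -1.0]]
contact_force: [-5.5, -0.9, 3.3]
gripper_width: -0.0003
grasp_force: 2.9
```

Request:
{"fn": "apply_moves", "kwargs": {
  "series": "-0.2 0 0 0; -0.3 0 0 0; 0 0 -0.8 0; 0 0.75 0 0; 0 0.75 0 0; 0.5 0 0 0; 0.7 0 0 0; 0.24 0 0 0; 0 0 0.4 0; 0 0 0.4 0; 0 0 0 0; 0 0 0 0"
}}

```text
time_s: 9.1
eef_pos: [0.6594, -0.1598, 0.0341]
eef_rot: [[0.989, 0.147, -0.004], [0.147, -0.989, 0.001], [-0.003, -0.002, -1.0]]
contact_force: [-0.0, 0.4, 0.0]
gripper_width: 0.0002
grasp_force: 0.0
```

Run:
```python
from h import *
c=snap('scene','s5.png');t=snap('top','t5.png'); o=get_obs(); print(rf(o['eef_pos']),o['eef_pos'][2],o['contact_force'])
a=cv2.resize(c['frame'][190:290,230:390],(640,400),interpolation=cv2.INTER_CUBIC)
b=cv2.resize(t['frame'][160:270,225:385],(640,440)[:2],interpolation=cv2.INTER_CUBIC)[:200*2-200]
cv2.imwrite('pics/s5c.png',np.vstack([a,b])[:,:,::-1])
```

```text
[  49.  -126.5] 0.036184605971769604 [ 0.3860879  -0.72284015  1.1740609 ]
```

View pics/s5c.png

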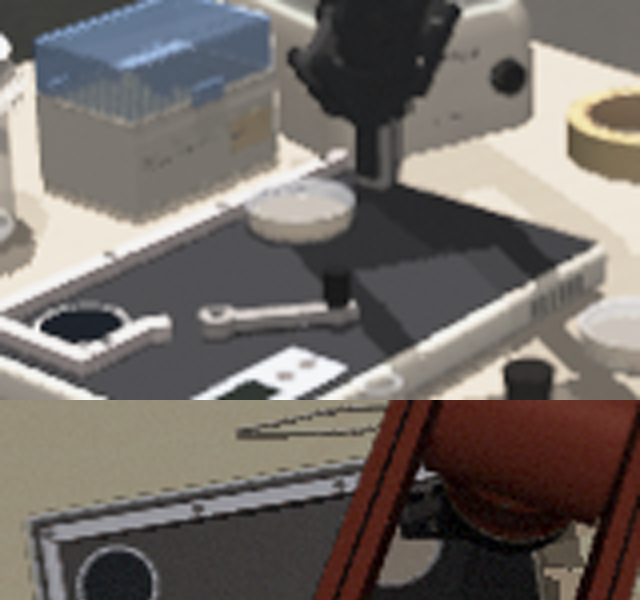

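The dish lies against the rail, with its lid at about (300,200) in the crop, and the finger is just right of it. Next I turn slightly toward the rail and push left.

Request:
{"fn": "apply_moves", "kwargs": {
  "series": "0 0 0 1; -0.024 -0.2 0 0; -0.012 -0.1 0 0; -0.012 -0.1 0 0; -0.012 -0.1 0 0; -0.024 -0.2 0 0; -0.024 -0.2 0 0; -0.024 -0.2 0 0; -0.024 -0.2 0 0; -0.024 -0.2 0 0; -0.024 -0.2 0 0; 0 0 0 0"
}}

```text
time_s: 10.4
eef_pos: [0.6511, -0.0911, 0.036]
eef_rot: [[1.0, 0.029, -0.0], [0.029, -1.0, 0.0], [-0.0, -0.0, -1.0]]
contact_force: [1.8, 0.3, -0.2]
gripper_width: 0.0
grasp_force: 0.0
```

Request:
{"fn": "apply_moves", "kwargs": {
  "series": "-0.024 -0.2 0 0; -0.024 -0.2 0 0; -0.024 -0.2 0 0; -0.024 -0.2 0 0; -0.024 -0.2 0 0; 0 0 0 0; 0 0 0 0"
}}

```text
time_s: 11.1
eef_pos: [0.6453, -0.0523, 0.036]
eef_rot: [[1.0, 0.028, -0.0], [0.028, -1.0, 0.0], [-0.0, -0.0, -1.0]]
contact_force: [-0.1, -0.1, 0.3]
gripper_width: 0.0003
grasp_force: 0.0
```

Run:
```python
from h import *
c=snap('scene','s6.png'); o=get_obs(); print(rf(o['eef_pos']),o['eef_pos'][2],o['contact_force'])
a=cv2.resize(c['frame'][190:290,230:390],(800,500),interpolation=cv2.INTER_CUBIC)
cv2.imwrite('pics/s6c.png',a[:,:,::-1])
```

```text
[ 49.3 -17.5] 0.03603238222516178 [ 0.14508553 -0.49602608  0.18897814]
```

View pics/s6c.png

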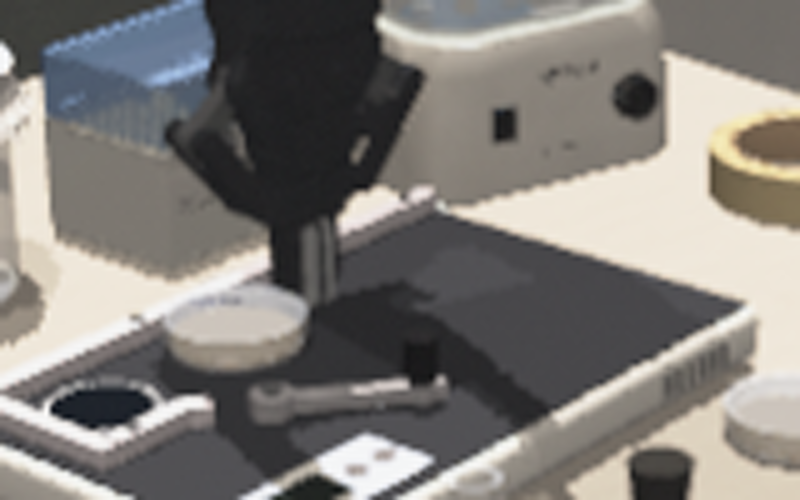

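The dish slides along the rail just ahead of the finger (lid at about (235,315)) and is lined up with the pocket.

Request:
{"fn": "apply_moves", "kwargs": {
  "series": "-0.024 -0.2 0 0; -0.024 -0.2 0 0; -0.024 -0.2 0 0; -0.018 -0.15 0 0; -0.018 -0.15 0 0; -0.018 -0.15 0 0; -0.018 -0.15 0 0; -0.018 -0.15 0 0; -0.012 -0.1 0 0; -0.012 -0.1 0 0; 0 0 0 0; 0 0 0 0"
}}

```text
time_s: 12.35
eef_pos: [0.6362, 0.0092, 0.036]
eef_rot: [[1.0, 0.028, -0.0], [0.028, -1.0, 0.0], [-0.0, -0.0, -1.0]]
contact_force: [0.5, 0.4, 0.9]
gripper_width: -0.0003
grasp_force: 0.0
```

Run:
```python
from h import *
c=snap('scene','s7.png'); o=get_obs(); print(rf(o['eef_pos']),o['eef_pos'][2],o['contact_force'])
a=cv2.resize(c['frame'][210:290,210:330],(800,533),interpolation=cv2.INTER_CUBIC)
cv2.imwrite('pics/s7c.png',a[:,:,::-1])
```

```text
[49.3 44.8] 0.03601656811772726 [-0.01902496 -0.31530904 -0.62738408]
```

View pics/s7c.png

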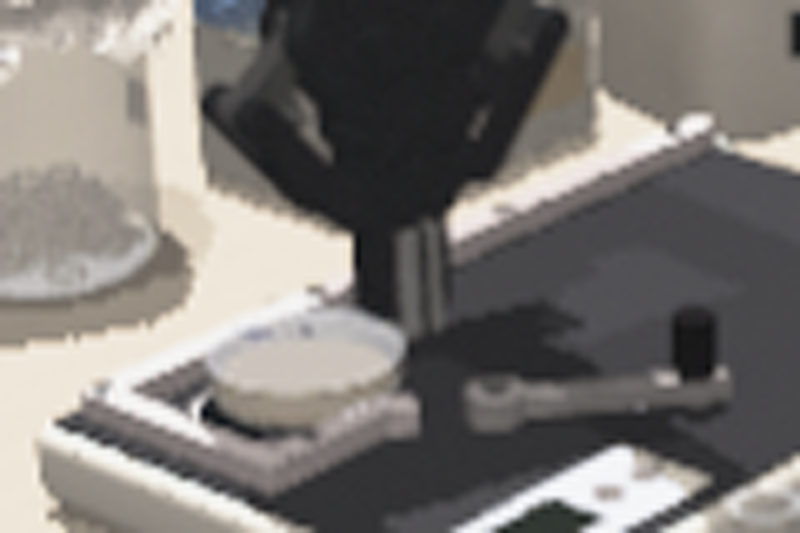

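The dish has entered the pocket (lid at (305,355)) with no jam. I'll go slower from here.

Request:
{"fn": "apply_moves", "kwargs": {
  "series": "-0.006 -0.05 0 0; -0.006 -0.05 0 0; -0.006 -0.05 0 0; -0.006 -0.05 0 0; -0.003 -0.025 0 0; 0 0 0 0; 0 0 0 0"
}}

```text
time_s: 13.1
eef_pos: [0.6349, 0.0182, 0.0361]
eef_rot: [[1.0, 0.028, 0.0], [0.028, -1.0, 0.0], [0.0, -0.0, -1.0]]
contact_force: [-0.1, -0.5, 0.3]
gripper_width: -0.0002
grasp_force: 0.0
```

Request:
{"fn": "apply_moves", "kwargs": {
  "series": "-0.003 -0.025 0 0; -0.003 -0.025 0 0; 0 0 0 0; 0 0 0 0"
}}

```text
time_s: 13.5
eef_pos: [0.6347, 0.0201, 0.0361]
eef_rot: [[1.0, 0.028, 0.0], [0.028, -1.0, 0.0], [0.0, -0.0, -1.0]]
contact_force: [-0.3, -0.2, -0.1]
gripper_width: 0.0001
grasp_force: 0.0
```

Request:
{"fn": "apply_moves", "kwargs": {
  "series": "-0.003 -0.025 0 0; 0 0 0 0; 0 0 0 0"
}}

```text
time_s: 13.8
eef_pos: [0.6345, 0.0211, 0.0361]
eef_rot: [[1.0, 0.028, -0.0], [0.028, -1.0, 0.0], [-0.0, -0.0, -1.0]]
contact_force: [0.3, 0.0, 0.7]
gripper_width: 0.0003
grasp_force: 0.0
```

Request:
{"fn": "apply_moves", "kwargs": {
  "series": "-0.003 -0.025 0 0; -0.003 -0.025 0 0; 0 0 0 0; 0 0 0 0"
}}

```text
time_s: 14.2
eef_pos: [0.6342, 0.0232, 0.0361]
eef_rot: [[1.0, 0.028, 0.0], [0.028, -1.0, 0.0], [0.0, -0.0, -1.0]]
contact_force: [-0.7, 0.1, 0.7]
gripper_width: -0.0001
grasp_force: 0.0
```

Request:
{"fn": "apply_moves", "kwargs": {
  "series": "-0.003 -0.025 0 0; 0 0 0 0; 0 0 0 0"
}}

```text
time_s: 14.5
eef_pos: [0.634, 0.0241, 0.0361]
eef_rot: [[1.0, 0.028, -0.0], [0.028, -1.0, 0.0], [-0.0, -0.0, -1.0]]
contact_force: [0.1, -0.5, -0.0]
gripper_width: -0.0
grasp_force: 0.0
```

Request:
{"fn": "apply_moves", "kwargs": {
  "series": "-0.003 -0.025 0 0; 0 0 0 0; 0 0 0 0"
}}

```text
time_s: 14.8
eef_pos: [0.6339, 0.0251, 0.0361]
eef_rot: [[1.0, 0.028, -0.0], [0.028, -1.0, 0.0], [-0.0, -0.0, -1.0]]
contact_force: [-0.5, -0.7, 0.1]
gripper_width: -0.0001
grasp_force: 0.0
```

Request:
{"fn": "apply_moves", "kwargs": {
  "series": "-0.003 -0.025 0 0; 0 0 0 0; 0 0 0 0"
}}

```text
time_s: 15.1
eef_pos: [0.6338, 0.0257, 0.0362]
eef_rot: [[1.0, 0.028, 0.0], [0.028, -1.0, -0.0], [0.0, 0.0, -1.0]]
contact_force: [0.2, -2.5, 0.0]
gripper_width: -0.0
grasp_force: 1.0
```

Request:
{"fn": "apply_moves", "kwargs": {
  "series": "-0.003 -0.025 0 0; 0 0 0 0; 0 0 0 0"
}}

```text
time_s: 15.4
eef_pos: [0.6339, 0.0261, 0.0363]
eef_rot: [[1.0, 0.028, 0.001], [0.028, -1.0, -0.001], [0.001, 0.001, -1.0]]
contact_force: [0.1, -4.7, 0.2]
gripper_width: -0.0001
grasp_force: 2.5
```

Run:
```python
from h import *
def lid(f,n=None):
    c=load(f) if n is None else snap(n,f)
    a=c['frame'].astype(int); hsv=cv2.cvtColor(c['frame'],cv2.COLOR_RGB2HSV)
    # expected edges for dish home: rim points
    return c,hsv
c,h=lid('s8.png','scene'); o=get_obs(); print(rf(o['eef_pos']),o['contact_force'])
W=lambda x,y,z:np.array([.594+.989e-3*x-.147e-3*y,-.0425+.147e-3*x+.989e-3*y,z])
# gray profile along y in reader at rim height and at lid: x=47.5 from y=60..135
for f in('s7.png','s8.png'):
    c=load(f); 
    for x,z in((47.5,.045),(35,.045)):
        print(f,x,[(y,*map(int,c['frame'][tuple(np.round(proj(c,W(x,y,z))).astype(int)[::-1])])) for y in range(100,141,3)])
print(proj(c,W(47.5,129,.045)),proj(c,W(47.5,115,.045)))
```

```text
[49.5 62. ] [-0.34387789 -5.64041313  1.00625897]
s7.png 47.5 [(100, 204, 196, 188), (103, 204, 196, 188), (106, 204, 196, 188), (109, 204, 196, 188), (112, 204, 196, 188), (115, 193, 184, 174), (118, 168, 160, 151), (121, 128, 121, 113), (124, 137, 132, 131), (127, 162, 158, 158), (130, 125, 123, 124), (133, 129, 127, 128), (136, 112, 110, 112), (139, 172, 168, 168)]
s7.png 35 [(100, 204, 196, 188), (103, 204, 196, 187), (106, 204, 196, 188), (109, 197, 189, 179), (112, 190, 181, 169), (115, 156, 145, 132), (118, 145, 134, 121), (121, 150, 139, 128), (124, 147, 137, 125), (127, 126, 120, 114), (130, 98, 94, 90), (133, 26, 29, 32), (136, 27, 31, 36), (139, 128, 121, 120)]
s8.png 47.5 [(100, 204, 196, 187), (103, 204, 196, 187), (106, 204, 196, 188), (109, 204, 197, 188), (112, 203, 195, 187), (115, 204, 197, 188), (118, 204, 196, 187), (121, 204, 196, 188), (124, 204, 196, 187), (127, 204, 196, 188), (130, 207, 200, 192), (133, 179, 171, 161), (136, 139, 131, 121), (139, 132, 125, 121)]
s8.png 35 [(100, 204, 196, 187), (103, 204, 196, 188), (106, 204, 196, 188), (109, 204, 196, 188), (112, 204, 196, 188), (115, 204, 196, 187), (118, 204, 196, 187), (121, 204, 196, 188), (124, 204, 196, 188), (127, 181, 173, 164), (130, 183, 176, 167), (133, 151, 141, 128), (136, 150, 140, 127), (139, 162, 152, 146)]
[239.34733527 269.31795022] [244.58666276 266.90476812]
```

The lid edge advanced 16 mm from the last picture to the end stop, and the contact force of about 5 N shows it is home. Now I retreat, rise, and move to behind the knob.

Request:
{"fn": "apply_moves", "kwargs": {
  "series": "0 0 0 0; 0.012 0.1 0 0; 0.012 0.1 0 0; 0 0 -0.7 0; 0 0 -0.7 0; 0 0 0 -1; -0.78 0.1 0 0; -0.78 0.1 0 0; -0.78 0.1 0 0; -0.78 0.1 0 0; 0 0 0 0; 0 0 0 0"
}}

```text
time_s: 16.65
eef_pos: [0.5139, -0.0151, 0.0925]
eef_rot: [[0.989, 0.146, 0.001], [0.146, -0.989, 0.0], [0.001, -0.0, -1.0]]
contact_force: [0.2, 0.6, 0.4]
gripper_width: 0.0001
grasp_force: 0.0
```

Run:
```python
from h import *
o=get_obs(); print(rf(o['eef_pos']),o['eef_pos'][2],o['eef_rot'][:2,0],o['joint_positions'][5])
s=snap('scene','s9.png');t=snap('top','t9.png')
a=cv2.resize(s['frame'][200:300,210:370],(640,400),interpolation=cv2.INTER_CUBIC)
cv2.imwrite('pics/s9c.png',a[:,:,::-1])
P=np.array([-12,63.8]); prev=None
for a in np.arange(2.5,-.01,-.1):
    k=P+60*np.array([np.cos(a),-np.sin(a)]); d=np.array([np.sin(a),np.cos(a)])
    for q in np.arange(5,40,.1):
        v=np.maximum(np.abs(d*q)-[10,11],0)
        if np.hypot(*v)>=7: break
    c=k-d*q; print(round(a,2),c.round(1), None if prev is None else ((c-prev)*[1,-1]/40).round(3)); prev=c
```

```text
[-75.2  38.9] 0.09245111274161745 [0.98922251 0.14641557] 71.06373911178832
2.5 [-73.1  45.3] None
2.4 [-71.   39.4] [0.05  0.146]
2.3 [-68.2  33.5] [0.072 0.148]
2.2 [-64.2  27.6] [0.099 0.148]
2.1 [-59.3  22. ] [0.123 0.141]
2.0 [-54.  17.] [0.133 0.123]
1.9 [-48.4  12.8] [0.139 0.105]
1.8 [-42.7   9.3] [0.144 0.087]
1.7 [-36.8   6.5] [0.147 0.071]
1.6 [-30.8   4.3] [0.149 0.055]
1.5 [-24.8   2.7] [0.151 0.04 ]
1.4 [-18.9   1.7] [0.149 0.025]
1.3 [-13.    1.3] [0.146 0.012]
1.2 [-7.3  1.2] [0.142 0.   ]
1.1 [-1.8  1.7] [ 0.138 -0.01 ]
1.0 [3.3 2.3] [ 0.129 -0.017]
0.9 [8.6 3.6] [ 0.132 -0.03 ]
0.8 [14.2  5.6] [ 0.139 -0.05 ]
0.7 [19.8  8.4] [ 0.14  -0.071]
0.6 [25.4 12.2] [ 0.14  -0.094]
0.5 [30.8 17. ] [ 0.135 -0.119]
0.4 [35.6 22.4] [ 0.121 -0.136]
0.3 [39.7 28. ] [ 0.103 -0.141]
0.2 [43.1 33.8] [ 0.085 -0.146]
0.1 [45.9 39.8] [ 0.069 -0.149]
-0.0 [48.  45.7] [ 0.053 -0.147]
```

View pics/s9c.png

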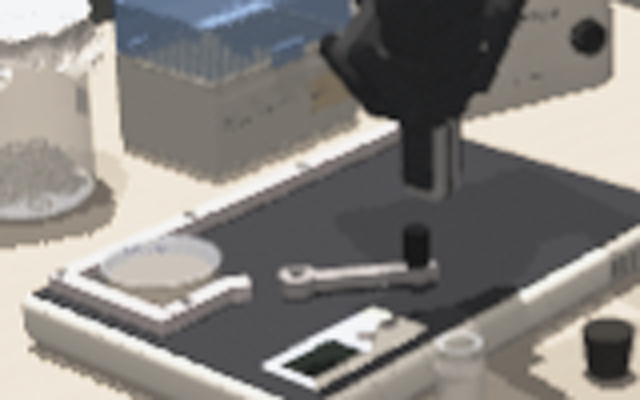

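The dish sits home in the pocket (lid at (160,260)). The gate is still open, and the finger is above a spot on the trailing side of the knob at (417,245). I descend and push the knob round.

Request:
{"fn": "apply_moves", "kwargs": {
  "series": "0 0 0.7 0; 0 0 0.44 0; 0 0 0 0; 0 0 0 0"
}}

```text
time_s: 17.15
eef_pos: [0.5144, -0.0149, 0.0466]
eef_rot: [[0.989, 0.148, -0.0], [0.148, -0.989, 0.0], [-0.0, -0.0, -1.0]]
contact_force: [-0.6, -0.2, -0.1]
gripper_width: 0.0003
grasp_force: 0.0
```

Request:
{"fn": "apply_moves", "kwargs": {
  "series": "0.17 0.13 0 0; 0.1 0.15 0 0; 0.12 0.14 0 0; 0.13 0.12 0 0; 0.14 0.11 0 0; 0.14 0.09 0 0; 0.15 0.07 0 0; 0.15 0.055 0 0; 0.15 0.04 0 0; 0.15 0.025 0 0; 0 0 0 0; 0 0 0 0"
}}

```text
time_s: 18.35
eef_pos: [0.5748, -0.0436, 0.0465]
eef_rot: [[0.989, 0.147, 0.0], [0.147, -0.989, -0.0], [0.0, 0.0, -1.0]]
contact_force: [0.3, -0.3, -0.2]
gripper_width: -0.0
grasp_force: 0.0
```

```bash
cat >> h.py <<'E'
def knob(f):
    c=snap('scene',f); W=lambda x,y,z:np.array([.594+.989e-3*x-.147e-3*y,-.0425+.147e-3*x+.989e-3*y,z])
    o=get_obs(); print(rf(o['eef_pos']),o['eef_pos'][2],o['contact_force'])
    # darkness at knob mid / brightness of arm for each angle
    for a in np.arange(0,2.5,.1):
        u=np.array([np.cos(a),-np.sin(a)]); v=[]
        for r,z in((35,.04),(45,.04),(60,.05)):
            p=np.array([-12,63.8])+r*u; v.append(int(c['frame'][tuple(np.round(proj(c,W(*p,z))).astype(int)[::-1])].mean()))
        if v[0]>110 or v[1]>110: print(round(a,1),v)
E
python3 -c "
from h import *
knob('k1.png')"
```

```text
[-19.3   1.7] 0.0465001830610504 [-0.21367227  0.52503218 -0.6983175 ]
1.3 [165, 109, 24]
1.4 [143, 144, 24]
```

The gate is at about 1.35 rad, following the plan. Continuing.

Request:
{"fn": "apply_moves", "kwargs": {
  "series": "0.15 0.01 0 0; 0.14 0 0 0; 0.14 -0.01 0 0; 0.13 -0.02 0 0; 0.13 -0.03 0 0; 0.14 -0.05 0 0; 0.14 -0.07 0 0; 0.14 -0.095 0 0; 0.135 -0.12 0 0; 0.12 -0.135 0 0; 0.1 -0.14 0 0; 0 0 0 0"
}}

```text
time_s: 19.6
eef_pos: [0.6294, -0.008, 0.0467]
eef_rot: [[0.989, 0.148, 0.001], [0.148, -0.989, 0.0], [0.001, 0.0, -1.0]]
contact_force: [-0.0, 0.1, -0.5]
gripper_width: 0.0002
grasp_force: 0.0
```

Request:
{"fn": "apply_moves", "kwargs": {
  "series": "0.08 -0.14 0 0; 0.04 -0.07 0 0; 0 0 0 0; 0 0 0 0"
}}

```text
time_s: 20.0
eef_pos: [0.6322, 0.0002, 0.0466]
eef_rot: [[0.989, 0.147, 0.0], [0.147, -0.989, 0.0], [0.0, -0.0, -1.0]]
contact_force: [-0.3, -0.1, -0.0]
gripper_width: -0.0001
grasp_force: 0.0
```

```bash
python3 -c "
from h import *
knob('k2.png')"
```

```text
[44.  36.5] 0.04656102008158816 [ 0.5051404   0.40527752 -0.76829447]
0.0 [120, 121, 25]
0.1 [127, 133, 24]
0.2 [113, 73, 24]
```

Now slow 2 mm steps in +y, watching the force.

Request:
{"fn": "apply_moves", "kwargs": {
  "series": "0.03 -0.06 0 0; 0.03 -0.05 0 0; 0.01 -0.05 0 0; 0 0 0 0; 0 0 0 0"
}}

```text
time_s: 20.55
eef_pos: [0.634, 0.007, 0.0465]
eef_rot: [[0.989, 0.147, 0.0], [0.147, -0.989, 0.0], [0.0, -0.0, -1.0]]
contact_force: [0.6, 0.4, -0.4]
gripper_width: -0.0003
grasp_force: 0.0
```

Request:
{"fn": "apply_moves", "kwargs": {
  "series": "0.01 -0.04 0 0; 0 -0.025 0 0; 0 0 0 0; 0 0 0 0"
}}

```text
time_s: 20.95
eef_pos: [0.634, 0.0095, 0.0465]
eef_rot: [[0.989, 0.147, 0.0], [0.147, -0.989, -0.0], [0.0, 0.0, -1.0]]
contact_force: [-0.2, -0.5, 0.4]
gripper_width: 0.0003
grasp_force: 0.2
```

Request:
{"fn": "apply_moves", "kwargs": {
  "series": "0 -0.025 0 0; 0 -0.025 0 0; 0 0 0 0; 0 0 0 0"
}}

```text
time_s: 21.35
eef_pos: [0.634, 0.0101, 0.0466]
eef_rot: [[0.989, 0.147, 0.001], [0.147, -0.989, -0.002], [0.0, 0.002, -1.0]]
contact_force: [0.5, -5.5, -0.9]
gripper_width: 0.0005
grasp_force: 2.9
```

The gate is at its stop: 5.5 N at the predicted place. I back off, rise and check.

Request:
{"fn": "apply_moves", "kwargs": {
  "series": "0 0 0 0; 0 0.1 0 0; 0 0.3 0 0; 0 0 -0.8 0; 0 0 -1 0; 0 0.5 -1 0; 0 0.5 -1 0; 0 0 0 0; 0 0 0 0; 0 0 0 0; 0 0 0 0"
}}

```text
time_s: 22.45
eef_pos: [0.6407, -0.0433, 0.1962]
eef_rot: [[0.989, 0.148, -0.004], [0.148, -0.989, 0.001], [-0.004, -0.002, -1.0]]
contact_force: [-0.9, 0.4, -1.0]
gripper_width: 0.0002
grasp_force: 0.0
```

Run:
```python
from h import *
knob('k3.png')
c=load('k3.png'); W=lambda x,y,z:np.array([.594+.989e-3*x-.147e-3*y,-.0425+.147e-3*x+.989e-3*y,z])
for f in('s8.png','s9.png','k3.png'):
    c=load(f); print(f,[int(c['frame'][tuple(np.round(proj(c,W(47.5,y,.045))).astype(int)[::-1])].mean()) for y in range(100,141,3)])
# fine fit of knob angle: dark centroid near home knob
q=proj(c,W(48,63.5,.052)); x,y=np.round(q).astype(int); m=c['frame'][y-9:y+10,x-9:x+10].max(2)<45
ys,xs=np.nonzero(m); b=(xs.mean()+x-9,ys.mean()+y-9); print(q,b,m.sum(),rf(ray(c,b,.05)))
```

```text
[46.1 -7.7] 0.19630404342156807 [ 0.08553405  0.64248231 -0.05758283]
0.0 [145, 159, 25]
s8.png [195, 195, 196, 196, 195, 196, 195, 196, 195, 196, 199, 170, 130, 126]
s9.png [196, 196, 195, 196, 195, 195, 196, 196, 196, 195, 200, 167, 147, 177]
k3.png [196, 196, 195, 196, 195, 196, 195, 196, 196, 196, 199, 167, 146, 178]
[262.78852289 255.14794807] (np.float64(262.38461538461536), np.float64(256.0769230769231)) 39 [48.6 64.2]
```

The knob measures (48.6, 64.2) against an expected (48, 63.5), so the gate is shut. The dish hasn't moved since it came home. Handing in.

```bash
python3 -c "
from cell import *
print(close_job())"
```

```text
the job is handed in; nothing more can be done
None
```

The job is handed in at about 22 s of the 64 s allowed: the dish is home against the rail and end stop, the gate is shut on its stop with the knob within 1 mm of where it should be, the robot is clear, and the judge returned no verdict.

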